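Clamp the empty can with the hand crank

TASK

Stand the small steel can upright in the middle of the bay of the crank clamp, between the jaw and the sprung stop, and let go of it. Then take the crank by its loose sleeve and, keeping hold of the sleeve all the while the crank moves, wind it clockwise until the can is held firmly, the crank clearly harder to turn than when it ran free, but without overtightening and denting the can; then let go. Leave the cup, the bottle and the clip alone.

Things in the scene. Friction and masses are not known exactly. Their poses are not given: they have to be found in the camera images.
- press: Grey fixed crank clamp. Origin on the vertical crank axis, at the base's underside (on the table); x and y level, z up. Base plate 110 mm (x) by 340 mm (y, from -60 to +280), 12 mm thick. Gear housing 70 x 100 mm about the axis, 60 mm high. Along +y follow the jaw, the bay for the can and the sprung stop, all up to 71 mm above the table; the bay is open on both its x sides for fingers.
- axis (a point): Point on the crank's vertical axis at the height of the sleeve's centre, 118 mm above the table.
- bay (a point): Middle of the bay on the base plate's top, 12 mm above the table, 163 mm from the crank axis along the press's +y. A can standing within 12 mm of it clears jaw and stop. Beyond it the stop (60 mm wide) has a flat pad 50 mm wide that faces the jaw at press y = 203 to 215 mm: just where is not measured and differs each time. The pad yields 1 mm per 10 N, up to 15 mm.
- jaw: Moving jaw: upright steel plate 50 mm wide (press x), 56 mm high, rubber faced. Origin at the centre of its face, which looks along +y to the stop; at press y = 115 mm when the crank reads 0. It moves along +y by 8 mm per rad of the crank, slides the can before it to the stop, and stays put by the crank's friction when let go.
- crank (a joint): Crank angle, rad, growing clockwise from above, which closes the jaw; at 0 the arm points to press -y. Starts at 0 to 1. Turning free takes 7.5 N at the sleeve (less shows at rest: compare readings taken alike); 10 N on the can adds 1.3 N. Firm is 15 to 60 N on the can, 2 to 6 N over free turning (aim at 4), reached somewhere from 4.4 to 6.5 rad; beyond, it dents. Stays where let go.
- sleeve: Upright black grip sleeve at the end of the crank arm, 24 mm in diameter, 60 mm high, free at its top; it spins freely on its pin, so the fingers need not turn. Origin at its centre, 60 mm from the crank axis, 118 mm above the table. The arm below reaches 85 mm above the table. Grip it centrally (within 20 mm of its axis), and keep hold whenever the crank turns.
- can: Loose small steel can with a plain paper band, upright, 54 mm in diameter, 70 mm high, about 60 g. Origin at its centre, half-way up.
- cup: Loose clear plastic cup, 80 mm across, 95 mm high; bystander. Origin at its underside.
- bottle: Loose brown bottle, 60 mm across, 130 mm high; bystander. Origin at its underside.
- clip: Loose white plastic spring clip lying flat, 70 x 22 mm, 22 mm high; bystander. Origin at its underside.
Not all that is in view belongs to the job. What is shaped like the can but green is not meant.

How it is judged:
On the way, in this order (a step that is already met when the one before it is completed fails the run):
1. the can stands upright in the bay, let go, within 16 mm of its middle (distance between can and bay below 0.042 m and horizontal distance between can and bay below 0.016 m and angle between can's own z axis and vertical below 0.08 rad and contact force between the fingers and can below 0.1 N and linear speed of can below 0.02 m/s), for 0.2 s.
2. with the sleeve held, the jaw presses the can with more than 15 N (contact force between jaw and can above 15 N and contact force between the fingers and sleeve above 0.5 N and horizontal distance between the grasp point and sleeve below 0.02 m), for 0.2 s.
At the end, for the whole second after the job is handed in: The can stands upright (within 0.1 rad) on the base plate between jaw and stop, within 18 mm of the press's centre line, clamped by the jaw with 15 to 60 N; crank and can at rest (contact force between jaw and can between 15 and 60 N and angle between can's own z axis and vertical below 0.1 rad and x of can in the frame of press between -0.018 and 0.018 m and z of can in the frame of press below 0.06 m and linear speed of can below 0.02 m/s and velocity of joint crank between -0.1 and 0.1 rad/s); the robot touches nothing.
It fails at once if the can is squeezed with more than 60 N (contact force between jaw and can above 60 N).
It fails at once if the crank turns without its sleeve held between the fingers ((velocity of joint crank above 0.4 rad/s or velocity of joint crank below -0.4 rad/s) and (contact force between the fingers and sleeve below 0.3 N or horizontal distance between the grasp point and sleeve above 0.02 m)).
It fails at once if the cup, bottle or clip is moved by more than 30 mm (distance of any of cup, bottle, clip from where it was at the start of the episode above 0.03 m).
It also fails if it takes over 72 s, if anything falls off the work surface, if the arm or the gripper's body presses on something with over 40 N, if the wrist force passes 120 N, or if a joint passes its speed limit or range.

ROBOT

A 6-joint arm with a two-finger parallel gripper is mounted at the origin on the work surface. World frame = base frame: x ahead of the robot, y to its left, z up, the work surface at z = 0. Lengths are in m, angles in rad, forces in N, time in s.
With the tool pointing down it reaches from about 0.35 to 0.975 m from the base axis. Payload 4.9 kg.
Tool frame: the origin (TCP) lies midway between the tips of the shut fingers; the grasp point (between the pads) lies 19 mm behind it; z points along the fingers, y is the line along which they close (so a half turn about z gives the same grasp; the last joint's range is limited). The gripper opens to 85 mm and grips with 20 to 120 N. Pads are 22 mm wide; open, the fingers measure 114 mm over their backs; the gripper's body (76 mm by 85 mm) begins 54 mm behind the grasp point. The pads swing forward as they close: fully open they stand 13 mm farther back than shut.
Start: joints at [-1.222, 0.053, 1.613, -0, 1.476, -0.119], TCP at [0.282, -0.558, 0.193] pointing down, gripper open.
Joint ranges: [-3.01, 3.01], [-1.01, 2.22], [0.06, 2.58], [-1.02, 4.17], [0.09, 2.62], [-3.14, 3.14]. Speed limits (rad/s): [2.57, 2.57, 3.14, 3.14, 3.14, 3.14].

INTERFACE

Orientations are given as a rotation vector (axis times angle).
In Python, from rig import read_state, grab_frame, calibration, sign_off gives the robot as it stands.
- The arm moves only by the tool apply_moves, never from a script. Its argument "motion" is a list of rows, each an object of numbers: "x", "y", "z": the shift along the tool's x, y, z in mm; "yaw": the turn about the tool's z in degrees. In form: [{"x": .., "y": .., "z": .., "yaw": ..}, ...]. A call has 1 to 12 rows; each row is the pose to reach, as a shift and turn from the pose commanded when the call began, along the tool's axes at that moment; what a row does not reach only later rows make up. A row lasts 1/8 s, in which the tool goes at most 62.5 mm and 10.7 degrees, less where a joint would pass 70% of its speed; a pose out of reach is approached as far as the arm can. A call with a gripper value outside its range is refused whole. "grip" is the finger opening in mm, from 0 to 85.4, set as the call begins (left out, the last holds). The fingers move at their own pace and stop on an object; "squeeze" is the grip in N (left out, the last holds). Time passes only in rows, so rows that repeat a pose let the fingers close. It gives the time, the measured TCP pose, the force, the opening and the grip force at its end, in the units of the state.
- read_state(): the state, without advancing time (a new reading comes with each control period).
- grab_frame(name): name is "side" or "top"; returns the picture (420x560x3 uint8, red, green, blue); there is no depth.
- calibration(name): a dict with "vertical_fov" (degrees; the focal length in pixels is half the picture's height over the tangent of half this angle, whatever the lens; pixels are square), "cx", "cy" (the principal point, pixels), "rvec" (rotation vector, rad) and "tvec" (3), from world to camera coordinates, as OpenCV has them. Camera axes: x right, y down, z forward; pixel columns grow to the right and rows downward; lengths in m; the calibration is good to about 2 mm. A picture is of the moment at which its call begins. calibration takes no time and is no camera call.
- sign_off(): hands the job in; it is judged then, once.
The state is a dict: "time_s": time; "q": joint angles; "qvel": joint speeds; "tau": joint torques, N m; "tool_pos": TCP position; "orientation": TCP orientation; "ft_force": force on the tool from outside, world axes, zero at the start; "wrist_torque": the same for the moment, N m; "opening": finger opening in m; "finger_force": force on a finger pad.
Only numpy, scipy, OpenCV 4.12 (cv2) and the standard library are available. Lean on these libraries where they do the work, as an engineer would, in place of code of your own. Each camera call takes 0.05 s, during which the arm holds its last target. There are 200 camera calls.

## Working session

There is one attempt and no reset: what is moved stays moved. The work goes in short steps, Python scripts to look and compute and a tool call to move; the robot and the scene stay as the last step left them, time stands still between calls to the robot, and variables do not carry over. Pictures are saved under pics/ and viewed, at most 10 in all, crops included, and the job is handed in when it is done.

Besides the shell and the picture viewer there is one more tool, called after "Request:" as name([rows], argument=value, ...), one row to a line, values as JSON. apply_moves: Moves the arm, as the interface text tells. Its arguments: {"type":"object","properties":{"motion":{"type":"array"},"grip":{"type":"number"},"squeeze":{"type":"number"}},"required":["motion"]}

```bash
mkdir -p pics; cat > h.py <<'E'
import numpy as np, cv2
from rig import read_state, grab_frame, calibration, sign_off
def cam(n):
    c=calibration(n); f=210/np.tan(np.radians(c["vertical_fov"])/2)
    K=np.array([[f,0,c["cx"]],[0,f,c["cy"]],[0,0,1.]])
    return K,np.array(c["rvec"],float),np.array(c["tvec"],float),c
def ray(n,uv):
    K,r,t,c=cam(n); R=cv2.Rodrigues(r)[0]
    d=R.T@np.linalg.inv(K)@np.array([uv[0],uv[1],1.]); return -R.T@t,d
def onz(n,uv,z):
    o,d=ray(n,uv); return o+d*(z-o[2])/d[2]
def proj(n,p):
    K,r,t,c=cam(n); return cv2.projectPoints(np.array(p,float).reshape(-1,3),r,t,K,None)[0].reshape(-1,2)
def save(n,name):
    im=grab_frame(n); cv2.imwrite(f"pics/{name}.png",im[:,:,::-1]); return im
E
python3 - <<'E'
from h import *
for n in("top","side"):
    im=save(n,n+"0"); print(calibration(n), ray(n,(280,210)))
a=cv2.imread("pics/top0.png");
s=read_state();print(s)
E
```

```text
{'vertical_fov': 44.94720697219289, 'cx': 278.0338860282771, 'cy': 207.74353422577394, 'rvec': array([ 2.16382815, -2.1840464 ,  0.10015162]), 'tvec': array([-0.04516008,  0.63083878,  1.33756101])} (array([ 0.50432601, -0.05084785,  1.39001304]), array([ 0.08777907, -0.00396113, -0.99614954]))
{'vertical_fov': 48.25223626565887, 'cx': 282.08626806923695, 'cy': 216.93396003251726, 'rvec': array([ 0.75399675, -2.52255184,  1.23281067]), 'tvec': array([0.49196127, 0.33064889, 0.84821331])} (array([0.17245164, 0.6619522 , 0.77646643]), array([ 0.42736026, -0.67077081, -0.6063565 ]))
{'time_s': 0.1, 'q': array([-1.22201067e+00,  5.32627511e-02,  1.61417044e+00, -1.26564492e-05,
        1.47603040e+00, -1.18985916e-01]), 'qvel': array([ 1.93654121e-03,  3.76337195e-04, -2.50279553e-03, -3.92042408e-05,
       -5.99108423e-04,  1.26009587e-03]), 'tau': array([ 2.74022013e-04, -3.94905102e+01, -3.71363139e+01, -1.26931045e-04,
        3.90175977e-03,  2.79731118e-06]), 'tool_pos': array([ 0.28159274, -0.55724297,  0.19199525]), 'orientation': array([-3.05425001e+00, -7.27664600e-01,  3.56380125e-04]), 'ft_force': array([0.38927812, 0.20676158, 0.06584702]), 'wrist_torque': array([0.03284036, 0.0078194 , 0.00945399]), 'finger_force': 0.0, 'opening': 0.08526178783763026}
```

View pics/top0.png

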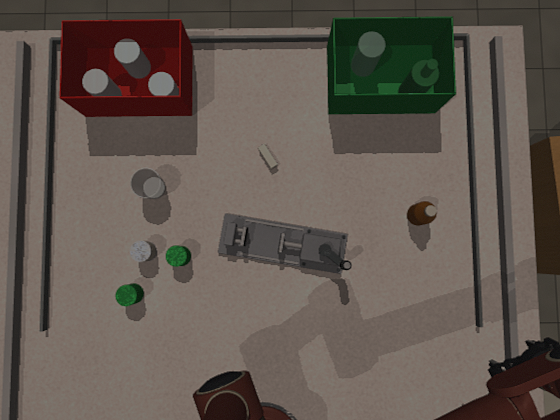

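View pics/side0.png

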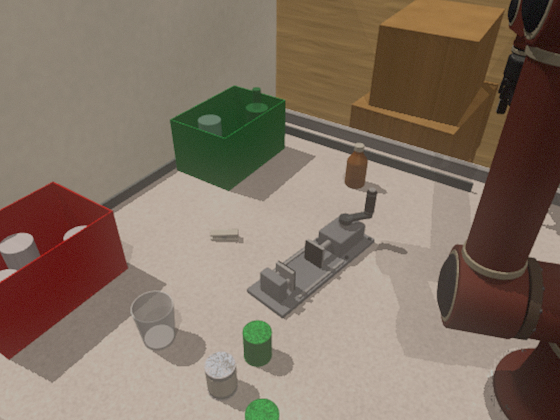

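The top view shows the steel can at (141,251), side view (221,375). Two green cans are at (178,256) and (126,295), and the bins hold white ones. The loose silver can with the paper band fits the description. The press axis is near (325,250) and the sleeve near (346,265). I'll confirm with an enlarged crop.

```bash
python3 - <<'E'
import cv2
a=cv2.imread("pics/top0.png")[165:315,110:370]
cv2.imwrite("pics/crop1.png",cv2.resize(a,None,fx=3,fy=3,interpolation=cv2.INTER_CUBIC))
E
```

```text
(no output)
```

View pics/crop1.png

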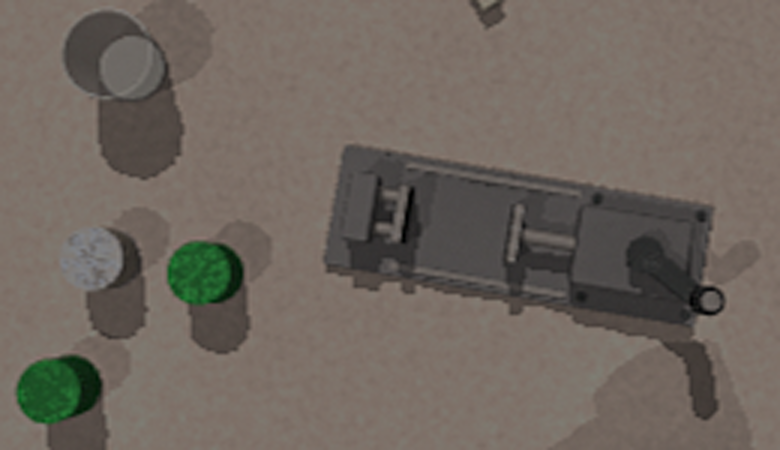

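The crop confirms it: the silver can's top centre is at crop (92,258), the only loose non-green can. The plate corners are at (347,147), (327,268), (713,207) and (692,325), and the sleeve's top is at (709,299).

```bash
cat > m.py <<'E'
from h import *
c=lambda u,v:(110+(u+.5)/3-.5,165+(v+.5)/3-.5)
P=[onz("top",c(*p),.012)[:2] for p in((347,147),(327,268),(713,207),(692,325))]
tl,bl,tr,br=P
print("sizes",np.linalg.norm(tl-bl),np.linalg.norm(tr-br),np.linalg.norm(tl-tr),np.linalg.norm(bl-br))
y=(tl+bl-tr-br);y/=np.linalg.norm(y); x=np.array([y[1],-y[0]])
cen=(tl+bl+tr+br)/4; ax=cen-y*.11; bay=ax+.163*y
print("y",y,"yaw",np.degrees(np.arctan2(y[1],y[0])),"axis",ax,"bay",bay)
sl=onz("top",c(709,299),.148)[:2]; d=sl-ax
print("sleeve",sl,"rel press",d@x,d@y,np.linalg.norm(d))
# crank arm hub
hub=onz("top",c(646,252),.09)[:2];print("hub",hub,(hub-ax)@x,(hub-ax)@y)
can=onz("top",c(92,258),.07)[:2]; print("can",can)
im=cv2.imread("pics/top0.png");hs=cv2.cvtColor(im,cv2.COLOR_BGR2HSV)
m=((hs[...,1]<40)&(hs[...,2]>125)).astype(np.uint8)
m[:230]=0;m[275:]=0;m[:,:120]=0;m[:,160:]=0
ys,xs=np.nonzero(m);print(len(xs),(xs.min()+xs.max())/2,(ys.min()+ys.max())/2,onz("top",((xs.min()+xs.max())/2,(ys.min()+ys.max())/2),.07),xs.max()-xs.min(),ys.max()-ys.min())
print("side proj can top, bay, axis, sleevetop",proj("side",[[*can,.07],[*can,0],[*bay,.012],[*ax,.09],[*sl,.148]]))
g=[onz("top",c(205,272),.07)[:2],onz("top",c(50,391),.07)[:2]];print("green",g)
print("cup",onz("top",c(104,53),.095))
s=read_state();R=cv2.Rodrigues(s["orientation"])[0];print(R)
E
python3 m.py
```

```text
sizes 0.11070033608272564 0.10781584042615784 0.33597856579096635 0.33225866224696354
y [0.16691161 0.98597186] yaw 80.39169822230288 axis [ 0.51626094 -0.17153453] bay [ 0.54346753 -0.01082111]
sleeve [ 0.47964333 -0.2149975 ] rel press -0.028849463155491865 -0.04896517624012768 0.05683203329625685
hub [ 0.51873176 -0.1699252 ] 0.002167540808713171 0.00199915703295808
can [0.51822581 0.30686627]
454 139.5 252.0 [0.51480271 0.30897152 0.07      ] 39 44
side proj can top, bay, axis, sleevetop [[219.74559048 362.54584223]
 [222.2907046  385.20148655]
 [300.19226288 272.71392809]
 [345.87717608 214.27952223]
 [370.69389215 190.699556  ]]
green [array([0.50527829, 0.20913186]), array([0.40495786, 0.3410764 ])]
cup [0.69319562 0.29255456 0.095     ]
[[ 8.92574819e-01  4.50898845e-01 -6.51244884e-04]
 [ 4.50899266e-01 -8.92573120e-01  1.75397438e-03]
 [ 2.09581343e-04 -1.85919920e-03 -9.99998250e-01]]
```

Request:
apply_moves([
  {"x": 60,"y": -67,"z": -5,"yaw": -5},
  {"x": 120,"y": -133,"z": -10,"yaw": -10},
  {"x": 160,"y": -178,"z": -10,"yaw": -14},
  {"x": 200,"y": -222,"z": -10,"yaw": -18},
  {"x": 240,"y": -266,"z": -10,"yaw": -22},
  {"x": 280,"y": -311,"z": -10,"yaw": -26},
  {"x": 320,"y": -355,"z": -10,"yaw": -30},
  {"x": 360,"y": -400,"z": -10,"yaw": -34},
  {"x": 400,"y": -444,"z": -10,"yaw": -38},
  {"x": 440,"y": -488,"z": -10,"yaw": -42},
  {"x": 480,"y": -533,"z": -10,"yaw": -46},
  {"x": 480,"y": -533,"z": -10,"yaw": -46},
], grip=85)

```text
time_s: 1.6
tool_pos: [0.4696, 0.1372, 0.2025]
orientation: [-2.525, -1.869, 0.001]
ft_force: [0.2, -1.5, -0.0]
opening: 0.085
finger_force: 0.0
```

```bash
cat >> h.py <<'E'
def go(x,y,z,ang=None):
    """print tool-frame shift from measured pose to world target; ang = wanted world angle of tool y, deg"""
    s=read_state();R=cv2.Rodrigues(s["orientation"])[0];d=R.T@(np.array([x,y,z])-s["tool_pos"])*1e3
    a=np.degrees(np.arctan2(R[1,1],R[0,1]))
    print("t",round(s["time_s"],2),"pos",s["tool_pos"].round(4),"shift",d.round(1),"tooly",round(a,2),"yaw",None if ang is None else round(-(ang-a),2),"F",s["ft_force"].round(2),"grip",s["finger_force"],s["opening"])
E
python3 -c "
from h import *
go(.517,.3075,.19,-9.6)"
```

```text
t 1.6 pos [0.4696 0.1372 0.2025] shift [176.7  -4.4  12.5] tooly -16.98 yaw -7.38 F [ 0.19 -1.5  -0.03] grip 0.0 0.0849536385880857
```

Request:
apply_moves([
  {"x": 60,"y": -2,"z": 12,"yaw": -3},
  {"x": 120,"y": -3,"z": 12,"yaw": -7.4},
  {"x": 177,"y": -4.4,"z": 12,"yaw": -7.4},
  {"x": 177,"y": -4.4,"z": 60,"yaw": -7.4},
  {"x": 177,"y": -4.4,"z": 60,"yaw": -7.4},
  {"x": 177,"y": -4.4,"z": 60,"yaw": -7.4},
])

```text
time_s: 2.35
tool_pos: [0.5182, 0.3044, 0.1438]
orientation: [2.404, 2.023, 0.0]
ft_force: [-0.2, 0.6, 0.2]
opening: 0.0847
finger_force: 0.0
```

```bash
python3 -c "
from h import *
go(.517,.3075,.026,-9.6)
a=save('side','s1');b=save('top','t1')
c=np.hstack([cv2.resize(a[250:420,120:320],(400,340)),cv2.resize(b[180:320,80:240],(388,340))])
cv2.imwrite('pics/c2.png',c[:,:,::-1])"
```

```text
t 2.35 pos [0.5182 0.3044 0.1438] shift [  2.9  -1.7 117.8] tooly -9.83 yaw -0.23 F [-0.23  0.57  0.18] grip 0.0 0.08473956566658697
```

View pics/c2.png

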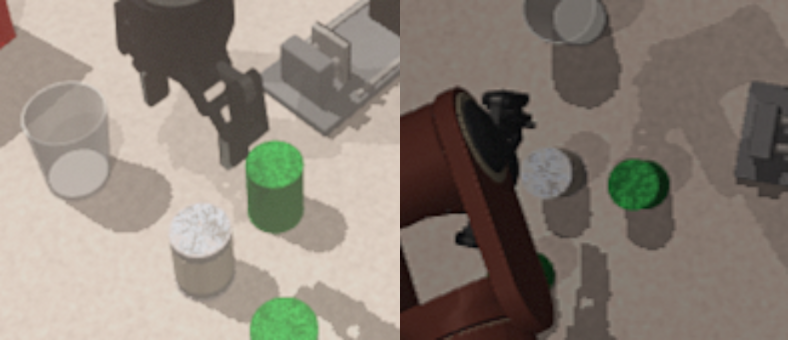

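The silver can is under the open gripper, crop (547,172) in the top view and (202,230) in the side view, with the green can clear of it. The visible gripper parts sit above the can, so parallax moves them.

```bash
python3 -c "
from h import *
s=read_state();R=cv2.Rodrigues(s['orientation'])[0]
for n in ('side','top'):
  p=[s['tool_pos']+R@np.array([0,y,z]) for y in(-.043,.043) for z in(-.013,)]
  print(n,proj(n,p))"
```

```text
side [[234.52317024 344.11945959]
 [199.62137318 314.79777011]]
top [[128.03420925 267.63417168]
 [134.69905102 232.4194754 ]]
```

Request:
apply_moves([
  {"x": 3,"y": -1.7,"z": 40},
  {"x": 3,"y": -1.7,"z": 80},
  {"x": 3,"y": -1.7,"z": 105},
  {"x": 3,"y": -1.7,"z": 117},
  {"x": 3,"y": -1.7,"z": 117},
  {"x": 3,"y": -1.7,"z": 117},
])

```text
schema error: expected keys x, y, z, yaw
```

Request:
apply_moves([
  {"z": 0},
  {"z": 0},
  {"z": 0},
  {"z": 0},
  {"z": 0},
  {"z": 0},
  {"z": 0},
  {"z": 0},
], grip=40, squeeze=25)

```text
schema error: expected keys x, y, z, yaw
```

```bash
python3 -c "
from h import *
go(.5435,-.0108,.12,-9.6)"
```

```text
t 2.45 pos [0.5192 0.3046 0.1455] shift [-306.6   77.8   25.1] tooly -9.85 yaw -0.25 F [ 0.37 -0.17  0.46] grip 0.0 0.0851562102083656
```

Request:
apply_moves([
  {"x": 3,"y": -2,"z": 40,"yaw": 0},
  {"x": 3,"y": -2,"z": 80,"yaw": 0},
  {"x": 3,"y": -2,"z": 105,"yaw": 0},
  {"x": 3,"y": -2,"z": 118,"yaw": 0},
  {"x": 3,"y": -2,"z": 118,"yaw": 0},
  {"x": 3,"y": -2,"z": 118,"yaw": 0},
])

```text
time_s: 3.2
tool_pos: [0.518, 0.3085, 0.0272]
orientation: [2.403, 2.023, 0.005]
ft_force: [1.3, 0.0, -0.4]
opening: 0.0851
finger_force: 0.0
```

Request:
apply_moves([
  {"x": 0,"y": 0,"z": 0,"yaw": 0},
  {"x": 0,"y": 0,"z": 0,"yaw": 0},
  {"x": 0,"y": 0,"z": 0,"yaw": 0},
  {"x": 0,"y": 0,"z": 0,"yaw": 0},
  {"x": 0,"y": 0,"z": 0,"yaw": 0},
  {"x": 0,"y": 0,"z": 0,"yaw": 0},
  {"x": 0,"y": 0,"z": 0,"yaw": 0},
  {"x": 0,"y": 0,"z": 0,"yaw": 0},
], grip=40, squeeze=25)

```text
time_s: 4.2
tool_pos: [0.5173, 0.3084, 0.0264]
orientation: [2.403, 2.023, 0.002]
ft_force: [-1.0, -1.4, 6.2]
opening: 0.0515
finger_force: 25.5
```

```bash
python3 -c "
from h import *
go(.5435,-.0108,.12,-9.6)"
```

```text
t 4.2 pos [0.5173 0.3084 0.0264] shift [-310.    80.2  -93.8] tooly -9.79 yaw -0.19 F [-1.01 -1.41  6.2 ] grip 25.502311885356903 0.051542035614642594
```

Request:
apply_moves([
  {"x": 0,"y": 0,"z": -30,"yaw": 0},
  {"x": 0,"y": 0,"z": -70,"yaw": 0},
  {"x": 0,"y": 0,"z": -115,"yaw": 0},
  {"x": 0,"y": 0,"z": -115,"yaw": 0},
  {"x": 0,"y": 0,"z": -115,"yaw": 0},
])

```text
time_s: 4.82
tool_pos: [0.516, 0.3078, 0.1391]
orientation: [-2.403, -2.023, 0.002]
ft_force: [-1.0, 0.4, -1.9]
opening: 0.0512
finger_force: 26.3
```

```bash
python3 -c "
from h import *
a=save('side','s2');b=save('top','t2')
c=np.hstack([cv2.resize(a[200:400,120:320],(400,400)),cv2.resize(b[180:340,80:240],(400,400))])
cv2.imwrite('pics/c3.png',c[:,:,::-1]);go(.5435,-.0108,.12,-9.6)"
```

```text
t 4.92 pos [0.5152 0.3074 0.1376] shift [-308.7   82.1   18. ] tooly -9.8 yaw -0.2 F [-0.47 -0.56 -0.82] grip 26.26764804124832 0.0516247792743121
```

View pics/c3.png

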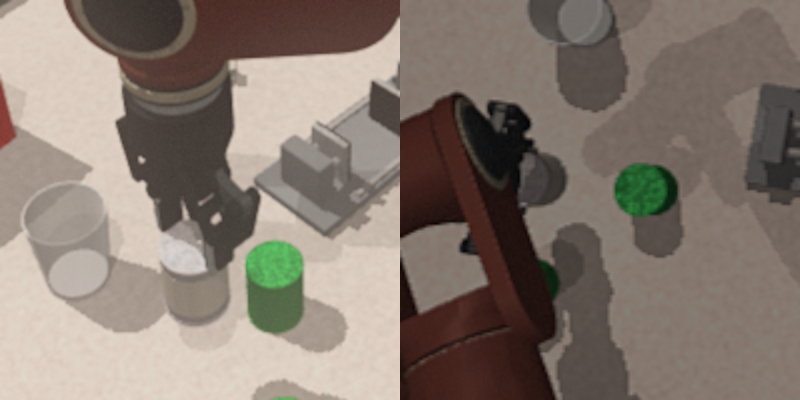

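The can is held upright in the fingers, its bottom centred at about crop x=195 (side pixel 217.5), and nothing else has moved. I'll check its offset in the grip.

```bash
python3 -c "
from h import *
s=read_state();R=cv2.Rodrigues(s['orientation'])[0];t=s['tool_pos']
for dx in(-.01,0,.01): print(dx,proj('side',[t+R@np.array([dx,0,.0264]),t+R@np.array([dx,0,-.0436])]).round(1))"
```

```text
-0.01 [[223.8 345.5]
 [221.  318.6]]
0 [[219.4 349.1]
 [216.3 322.2]]
0.01 [[214.9 352.8]
 [211.5 325.9]]
```

Request:
apply_moves([
  {"x": -30,"y": 8,"z": 0,"yaw": 0},
  {"x": -80,"y": 21,"z": 0,"yaw": 0},
  {"x": -130,"y": 35,"z": 0,"yaw": 0},
  {"x": -180,"y": 48,"z": 0,"yaw": 0},
  {"x": -230,"y": 61,"z": 0,"yaw": 0},
  {"x": -280,"y": 75,"z": 0,"yaw": 0},
  {"x": -311,"y": 82,"z": 0,"yaw": 0},
  {"x": -311,"y": 82,"z": 0,"yaw": 0},
  {"x": -311,"y": 82,"z": 0,"yaw": 0},
  {"x": -311,"y": 82,"z": 0,"yaw": 0},
])

```text
time_s: 6.18
tool_pos: [0.5441, -0.0113, 0.1395]
orientation: [-2.401, -2.025, 0.001]
ft_force: [0.1, -0.4, -0.5]
opening: 0.0515
finger_force: 26.3
```

```bash
python3 -c "
from h import *
a=save('side','s3');b=save('top','t3')
c=np.hstack([cv2.resize(a[140:340,220:420],(400,400)),cv2.resize(b[180:340,210:370],(400,400))])
cv2.imwrite('pics/c4.png',c[:,:,::-1]);go(.5435,-.013,.040,-9.6)"
```

```text
t 6.28 pos [ 0.5443 -0.0114  0.1399] shift [-1.7 -0.5 99.9] tooly -9.71 yaw -0.11 F [ 0.42  0.55 -0.2 ] grip 26.29093050956726 0.051512430219815435
```

View pics/c4.png

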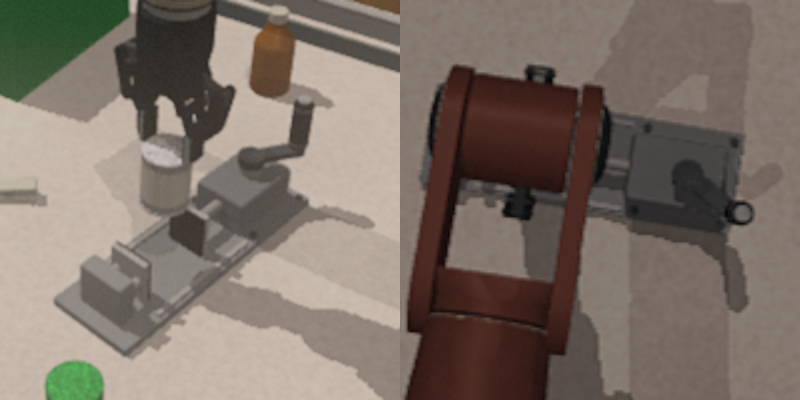

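The can hangs upright over the bay. In the side crop the bay floor lies at about (162,260) between the jaw and the pad, which matches the predicted (160,265). Lowering.

Request:
apply_moves([
  {"x": -2,"y": 0,"z": 30,"yaw": 0},
  {"x": -2,"y": 0,"z": 60,"yaw": 0},
  {"x": -2,"y": 0,"z": 85,"yaw": 0},
  {"x": -2,"y": 0,"z": 95,"yaw": 0},
  {"x": -2,"y": 0,"z": 100,"yaw": 0},
  {"x": -2,"y": 0,"z": 100,"yaw": 0},
  {"x": -2,"y": 0,"z": 100,"yaw": 0},
])

```text
time_s: 7.15
tool_pos: [0.545, -0.0145, 0.0413]
orientation: [2.402, 2.023, 0.002]
ft_force: [0.7, -0.7, -0.8]
opening: 0.0515
finger_force: 26.3
```

```bash
python3 -c "
from h import *
a=save('side','s4');c=cv2.resize(a[180:320,240:380],(560,560))
cv2.imwrite('pics/c5.png',c[:,:,::-1]);go(.5435,-.013,.0388,-9.6)"
```

```text
t 7.2 pos [ 0.545  -0.0145  0.0413] shift [ 1.2 -1.7  2.5] tooly -9.79 yaw -0.19 F [ 0.55  0.36 -0.85] grip 26.333573162555695 0.05136726054795038
```

View pics/c5.png

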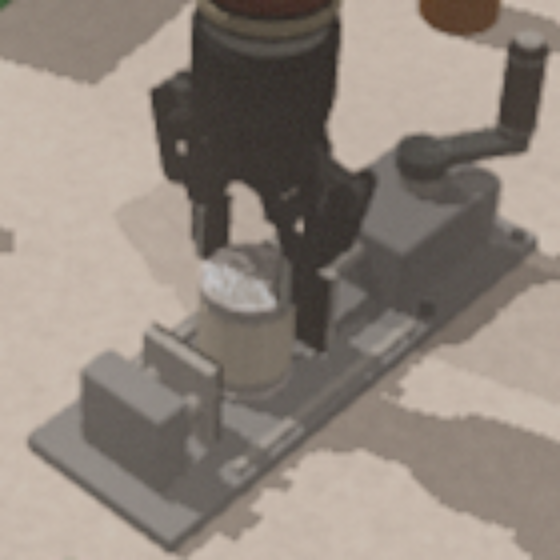

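The can is between the pad and the jaw in the bay, its top centre near side pixel (301,250). I'll lower the last 2 mm and release.

Request:
apply_moves([
  {"x": 1,"y": -1,"z": 1,"yaw": 0},
  {"x": 1,"y": -1,"z": 2,"yaw": 0},
  {"x": 1,"y": -1,"z": 2.5,"yaw": 0},
  {"x": 1,"y": -1,"z": 2.5,"yaw": 0},
])

```text
time_s: 7.7
tool_pos: [0.5437, -0.0133, 0.0384]
orientation: [2.403, 2.023, 0.001]
ft_force: [-1.4, -0.1, 5.0]
opening: 0.0511
finger_force: 27.4
```

Request:
apply_moves([
  {"x": 0,"y": 0,"z": 0,"yaw": 0},
  {"x": 0,"y": 0,"z": 0,"yaw": 0},
  {"x": 0,"y": 0,"z": 0,"yaw": 0},
  {"x": 0,"y": 0,"z": 0,"yaw": 0},
  {"x": 0,"y": 0,"z": 0,"yaw": 0},
  {"x": 0,"y": 0,"z": 0,"yaw": 0},
], grip=75)

```text
time_s: 8.45
tool_pos: [0.5433, -0.0132, 0.0376]
orientation: [2.403, 2.024, -0.0]
ft_force: [0.1, -0.1, -0.1]
opening: 0.075
finger_force: 0.0
```

Request:
apply_moves([
  {"x": 0,"y": 0,"z": -25,"yaw": 0},
  {"x": 0,"y": 0,"z": -70,"yaw": 0},
  {"x": 0,"y": 0,"z": -130,"yaw": 0},
  {"x": 0,"y": 0,"z": -170,"yaw": 0},
  {"x": 0,"y": 0,"z": -170,"yaw": 0},
  {"x": 0,"y": 0,"z": -170,"yaw": 0},
])

```text
time_s: 9.2
tool_pos: [0.5428, -0.0131, 0.2066]
orientation: [-2.402, -2.023, 0.001]
ft_force: [0.0, -0.2, -0.5]
opening: 0.0751
finger_force: 0.0
```

```bash
python3 -c "
from h import *
a=save('side','s5');c=cv2.resize(a[160:320,230:390],(560,560))
cv2.imwrite('pics/c6.png',c[:,:,::-1]);go(.4796,-.215,.21,-9.6)
g=cv2.cvtColor(a,cv2.COLOR_RGB2GRAY)
print(proj('side',[[.5435,-.0108,.012],[.5435,-.0108,.082]]))"
```

```text
t 9.25 pos [ 0.5423 -0.0131  0.2056] shift [-209.7  -27.4   -4.3] tooly -9.8 yaw -0.2 F [-0.1   0.11 -1.2 ] grip 0.0 0.0750872449737569
[[300.17538784 272.71378106]
 [301.42316356 250.05467913]]
```

View pics/c6.png

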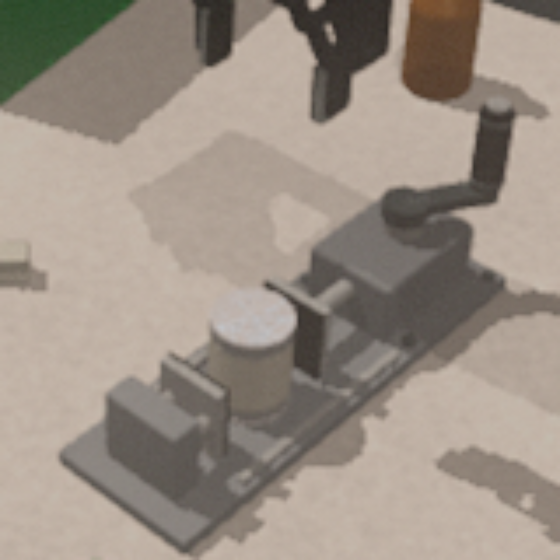

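The can stands upright in the bay, its top centre at side pixel (302.3,250.9) against the predicted (301.4,250.1). The sleeve's top is at (372,191).

```bash
python3 -c "
from h import *
from scipy.optimize import least_squares
print('side',onz('side',(372,190.9),.148))
o1,d1=ray('side',(372,190.9));o2,d2=ray('top',(110+709.5/3-.5,165+299.5/3-.5))
A=np.c_[d1,-d2];k=np.linalg.lstsq(A,o2-o1,rcond=None)[0];print((o1+k[0]*d1+o2+k[1]*d2)/2, o1+k[0]*d1-o2-k[1]*d2)
print(onz('side',(230+406/3.5,160+196/3.5),.092),onz('side',(230+253/3.5,160+318/3.5),.082))
go(.4785,-.2165,.20,-9.6)
"
```

```text
side [ 0.47674947 -0.21596864  0.148     ]
[ 0.47822725 -0.21560487  0.14775613] [-0.0028184  -0.00112326  0.00020446]
[ 0.51199419 -0.1632717   0.092     ] [ 0.54057429 -0.00960994  0.082     ]
t 9.25 pos [ 0.5423 -0.0131  0.2056] shift [-211.3  -28.2    5.7] tooly -9.8 yaw -0.2 F [-0.1   0.11 -1.2 ] grip 0.0 0.0750872449737569
```

Request:
apply_moves([
  {"x": -40,"y": -5,"z": 0,"yaw": 0},
  {"x": -90,"y": -12,"z": 0,"yaw": 0},
  {"x": -140,"y": -19,"z": 0,"yaw": 0},
  {"x": -185,"y": -25,"z": 0,"yaw": 0},
  {"x": -210.5,"y": -28.5,"z": 0,"yaw": 0},
  {"x": -210.5,"y": -28.5,"z": 0,"yaw": 0},
  {"x": -210.5,"y": -28.5,"z": 0,"yaw": 0},
  {"x": -210.5,"y": -28.5,"z": 30,"yaw": 0},
  {"x": -210.5,"y": -28.5,"z": 60,"yaw": 0},
  {"x": -210.5,"y": -28.5,"z": 90,"yaw": 0},
  {"x": -210.5,"y": -28.5,"z": 104,"yaw": 0},
  {"x": -210.5,"y": -28.5,"z": 104,"yaw": 0},
])

```text
time_s: 10.75
tool_pos: [0.479, -0.2146, 0.1025]
orientation: [-2.4, -2.023, 0.001]
ft_force: [0.1, 0.4, 0.5]
opening: 0.075
finger_force: 0.0
```

```bash
python3 -c "
from h import *
go(.478,-.2155,.101,-9.6)"
```

```text
t 10.75 pos [ 0.479  -0.2146  0.1025] shift [-1.  -0.8  1.5] tooly -9.73 yaw -0.13 F [0.06 0.38 0.47] grip 0.0 0.07499615472369169
```

Request:
apply_moves([
  {"x": 0,"y": 0,"z": 0,"yaw": 0},
  {"x": 0,"y": 0,"z": 0,"yaw": 0},
  {"x": 0,"y": 0,"z": 0,"yaw": 0},
  {"x": 0,"y": 0,"z": 0,"yaw": 0},
  {"x": 0,"y": 0,"z": 0,"yaw": 0},
  {"x": 0,"y": 0,"z": 0,"yaw": 0},
  {"x": 0,"y": 0,"z": 0,"yaw": 0},
  {"x": 0,"y": 0,"z": 0,"yaw": 0},
  {"x": 0,"y": 0,"z": 0,"yaw": 0},
  {"x": 0,"y": 0,"z": 0,"yaw": 0},
], grip=10, squeeze=70)

```text
time_s: 12.0
tool_pos: [0.4789, -0.2161, 0.1052]
orientation: [-2.403, -2.023, 0.002]
ft_force: [-5.5, 1.2, 6.8]
opening: 0.0189
finger_force: 68.3
```

```bash
cat >> h.py <<'E'
A=np.array([.5163,-.1715]); PX=np.array([.986,-.167]); PY=np.array([.167,.986])
def wind(end,step,n=12,r=.060,axis=A,dz=.101):
    """rows along the crank circle, from the present crank angle by step to end"""
    s=read_state();R=cv2.Rodrigues(s["orientation"])[0];p=s["tool_pos"]
    d=p[:2]-axis; th=np.arctan2(-(d@PX),-(d@PY))%(2*np.pi)
    T=np.array([-np.cos(th)*PX+np.sin(th)*PY]).ravel(); F=s["ft_force"][:2]; rad=d/np.linalg.norm(d)
    print("t",round(s["time_s"],2),"crank",th.round(3),"r",np.linalg.norm(d).round(4),"pos",p.round(4),"Ft",(F@T).round(2),"Fr",(F@rad).round(2),"Fz",s["ft_force"][2].round(1),"op",s["opening"].round(4),"gf",s["finger_force"].round(1))
    for i in range(1,n+1):
        a=min(th+i*step,end); q=axis+r*(-np.sin(a)*PX-np.cos(a)*PY)
        v=R.T@(np.array([*q,dz])-p)*1e3; print(f'{{"x": {v[0]:.0f}, "y": {v[1]:.0f}, "z": {v[2]:.0f}, "yaw": 0}}, ',end="")
    print()
E
python3 -c "
from h import *
wind(2.,.09)"
```

```text
Traceback (most recent call last):
  File "h.py", line 27, in wind
    print("t",round(s["time_s"],2),"crank",th.round(3),"r",np.linalg.norm(d).round(4),"pos",p.round(4),"Ft",(F@T).round(2),"Fr",(F@rad).round(2),"Fz",s["ft_force"][2].round(1),"op",s["opening"].round(4),"gf",s["finger_force"].round(1))
                                                                                                                                                                                     ^^^^^^^^^^^^^^^^^^
AttributeError: 'float' object has no attribute 'round'
```

```bash
python3 - <<'E'
s=open('h.py').read()
s=s.replace('round(s["time_s"],2),"crank",th.round(3)','round(s["time_s"],2),"crank",round(th,3)')
s=s.replace('s["opening"].round(4)','round(s["opening"],4)').replace('s["finger_force"].round(1)','round(s["finger_force"],1)')
s=s.replace('def wind(end','def wind(cmd,a0,end').replace('a=min(th+i*step,end)','a=min(a0+i*step,end)')
s=s.replace('v=R.T@(np.array([*q,dz])-p)*1e3','v=np.round(R.T@(np.array([*q,dz])-cmd)*1e3)')
s=s.replace('    print()\n','    print("\\ncmd",(np.array(cmd)+R@v/1e3).round(4).tolist(),"a",a)\n')
open('h.py','w').write(s)
E
python3 -c "
from h import *
wind([.479,-.2146,.1025],.6,2.,.09,n=10)"
```

```text
t 12.0 crank 0.53 r 0.0582 pos [ 0.4789 -0.2161  0.1052] Ft 4.96 Fr 2.63 Fz 6.8 op 0.0189 gf 68.3
{"x": 2, "y": -9, "z": 2, "yaw": 0}, {"x": 6, "y": -13, "z": 2, "yaw": 0}, {"x": 10, "y": -16, "z": 2, "yaw": 0}, {"x": 14, "y": -20, "z": 2, "yaw": 0}, {"x": 19, "y": -23, "z": 2, "yaw": 0}, {"x": 24, "y": -25, "z": 2, "yaw": 0}, {"x": 29, "y": -27, "z": 2, "yaw": 0}, {"x": 34, "y": -29, "z": 2, "yaw": 0}, {"x": 39, "y": -30, "z": 2, "yaw": 0}, {"x": 44, "y": -30, "z": 2, "yaw": 0}, 
cmd [0.4569, -0.1661, 0.1005] a 1.5
```

Request:
apply_moves([
  {"x": 1,"y": -5,"z": 0,"yaw": 0},
  {"x": 4,"y": -11,"z": 0,"yaw": 0},
  {"x": 9,"y": -15,"z": 0,"yaw": 0},
  {"x": 14,"y": -20,"z": 0,"yaw": 0},
  {"x": 19,"y": -23,"z": 0,"yaw": 0},
  {"x": 24,"y": -25,"z": 0,"yaw": 0},
  {"x": 29,"y": -27,"z": 0,"yaw": 0},
  {"x": 34,"y": -29,"z": 0,"yaw": 0},
  {"x": 39,"y": -30,"z": 0,"yaw": 0},
  {"x": 44,"y": -30,"z": 0,"yaw": 0},
])

```text
time_s: 13.25
tool_pos: [0.4565, -0.1703, 0.1052]
orientation: [2.4, 2.021, -0.009]
ft_force: [-9.0, -8.5, 6.9]
opening: 0.0193
finger_force: 69.7
```

```bash
python3 -c "
from h import *
wind([.4569,-.1661,.1025],1.5,3.,.1,dz=.1025)"
```

```text
t 13.25 crank 1.422 r 0.0598 pos [ 0.4565 -0.1703  0.1052] Ft -8.65 Fr 8.81 Fz 6.9 op 0.0193 gf 69.7
{"x": 6, "y": -1, "z": -0, "yaw": 0}, {"x": 12, "y": -0, "z": -0, "yaw": 0}, {"x": 18, "y": 1, "z": -0, "yaw": 0}, {"x": 24, "y": 3, "z": -0, "yaw": 0}, {"x": 30, "y": 5, "z": -0, "yaw": 0}, {"x": 35, "y": 8, "z": -0, "yaw": 0}, {"x": 40, "y": 11, "z": -0, "yaw": 0}, {"x": 45, "y": 15, "z": -0, "yaw": 0}, {"x": 49, "y": 19, "z": -0, "yaw": 0}, {"x": 53, "y": 23, "z": -0, "yaw": 0}, {"x": 56, "y": 28, "z": -0, "yaw": 0}, {"x": 59, "y": 34, "z": -0, "yaw": 0}, 
cmd [0.5005, -0.1138, 0.1021] a 2.7
```

Request:
apply_moves([
  {"x": 6,"y": -1,"z": 0,"yaw": 0},
  {"x": 12,"y": 0,"z": 0,"yaw": 0},
  {"x": 18,"y": 1,"z": 0,"yaw": 0},
  {"x": 24,"y": 3,"z": 0,"yaw": 0},
  {"x": 30,"y": 5,"z": 0,"yaw": 0},
  {"x": 35,"y": 8,"z": 0,"yaw": 0},
  {"x": 40,"y": 11,"z": 0,"yaw": 0},
  {"x": 45,"y": 15,"z": 0,"yaw": 0},
  {"x": 49,"y": 19,"z": 0,"yaw": 0},
  {"x": 53,"y": 23,"z": 0,"yaw": 0},
  {"x": 56,"y": 28,"z": 0,"yaw": 0},
  {"x": 59,"y": 34,"z": 0,"yaw": 0},
])

```text
time_s: 14.75
tool_pos: [0.4986, -0.112, 0.1051]
orientation: [-2.396, -2.018, 0.001]
ft_force: [-11.8, 10.6, 14.3]
opening: 0.019
finger_force: 70.9
```

```bash
python3 -c "
from h import *
wind([.5005,-.1138,.1025],2.7,3.9,.1,dz=.1025)"
```

```text
t 14.75 crank 2.685 r 0.0621 pos [ 0.4986 -0.112   0.1051] Ft -8.28 Fr 13.53 Fz 14.3 op 0.019 gf 70.9
{"x": 2, "y": 5, "z": -0, "yaw": 0}, {"x": 4, "y": 11, "z": -0, "yaw": 0}, {"x": 5, "y": 17, "z": -0, "yaw": 0}, {"x": 6, "y": 23, "z": -0, "yaw": 0}, {"x": 6, "y": 29, "z": -0, "yaw": 0}, {"x": 5, "y": 35, "z": -0, "yaw": 0}, {"x": 4, "y": 41, "z": -0, "yaw": 0}, {"x": 2, "y": 46, "z": -0, "yaw": 0}, {"x": -0, "y": 52, "z": -0, "yaw": 0}, {"x": -3, "y": 57, "z": -0, "yaw": 0}, {"x": -7, "y": 62, "z": -1, "yaw": 0}, {"x": -10, "y": 67, "z": -1, "yaw": 0}, 
cmd [0.5648, -0.135, 0.1029] a 3.9
```

```bash
sed -i 's/^A=np.array(\[.5163,-.1715\])/A=np.array([.5165,-.1693])/' h.py; python3 -c "
from h import *
wind([.5005,-.1138,.1025],2.75,3.9,.1,dz=.105)"
```

```text
t 14.75 crank 2.672 r 0.06 pos [ 0.4986 -0.112   0.1051] Ft -8.1 Fr 13.64 Fz 14.3 op 0.019 gf 70.9
{"x": 5, "y": 8, "z": -3, "yaw": 0}, {"x": 7, "y": 14, "z": -3, "yaw": 0}, {"x": 8, "y": 20, "z": -3, "yaw": 0}, {"x": 8, "y": 26, "z": -3, "yaw": 0}, {"x": 8, "y": 31, "z": -3, "yaw": 0}, {"x": 7, "y": 37, "z": -3, "yaw": 0}, {"x": 5, "y": 43, "z": -3, "yaw": 0}, {"x": 3, "y": 49, "z": -3, "yaw": 0}, {"x": 1, "y": 54, "z": -3, "yaw": 0}, {"x": -3, "y": 59, "z": -3, "yaw": 0}, {"x": -6, "y": 64, "z": -3, "yaw": 0}, {"x": -8, "y": 66, "z": -3, "yaw": 0}, 
cmd [0.5642, -0.1329, 0.105] a 3.9
```

Request:
apply_moves([
  {"x": 4,"y": 7,"z": -1,"yaw": 0},
  {"x": 7,"y": 14,"z": -2,"yaw": 0},
  {"x": 8,"y": 20,"z": -2,"yaw": 0},
  {"x": 8,"y": 26,"z": -2,"yaw": 0},
  {"x": 8,"y": 31,"z": -2,"yaw": 0},
  {"x": 7,"y": 37,"z": -2,"yaw": 0},
  {"x": 5,"y": 43,"z": -2,"yaw": 0},
  {"x": 3,"y": 49,"z": -2,"yaw": 0},
  {"x": 1,"y": 54,"z": -2,"yaw": 0},
  {"x": -3,"y": 59,"z": -2,"yaw": 0},
  {"x": -6,"y": 64,"z": -2,"yaw": 0},
])

```text
time_s: 16.12
tool_pos: [0.5614, -0.1296, 0.1053]
orientation: [-2.398, -2.02, 0.0]
ft_force: [-4.7, 6.4, 3.8]
opening: 0.0193
finger_force: 69.4
```

```bash
python3 -c "
from h import *
wind([.5620,-.1306,.1045],3.85,4.6,.05,n=6,dz=.1045)"
```

```text
t 16.12 crank 3.82 r 0.06 pos [ 0.5614 -0.1296  0.1053] Ft -7.93 Fr 0.71 Fz 3.8 op 0.0193 gf 69.4
{"x": -2, "y": 3, "z": -0, "yaw": 0}, {"x": -4, "y": 5, "z": -0, "yaw": 0}, {"x": -7, "y": 7, "z": -0, "yaw": 0}, {"x": -9, "y": 9, "z": -0, "yaw": 0}, {"x": -11, "y": 11, "z": -0, "yaw": 0}, {"x": -14, "y": 12, "z": -0, "yaw": 0}, 
cmd [0.5714, -0.1464, 0.1044] a 4.15
```

Request:
apply_moves([
  {"x": -2,"y": 3,"z": 0,"yaw": 0},
  {"x": -4,"y": 5,"z": 0,"yaw": 0},
  {"x": -7,"y": 7,"z": 0,"yaw": 0},
  {"x": -9,"y": 9,"z": 0,"yaw": 0},
  {"x": -11,"y": 11,"z": 0,"yaw": 0},
  {"x": -14,"y": 12,"z": 0,"yaw": 0},
])

```text
time_s: 16.88
tool_pos: [0.5712, -0.1452, 0.1053]
orientation: [-2.398, -2.02, -0.002]
ft_force: [-1.8, 6.9, 1.8]
opening: 0.0193
finger_force: 69.2
```

```bash
python3 -c "
from h import *
wind([.5714,-.1464,.1045],4.15,4.6,.05,n=5,dz=.1045)"
```

```text
t 16.88 crank 4.129 r 0.0598 pos [ 0.5712 -0.1452  0.1053] Ft -7.08 Fr 1.14 Fz 1.8 op 0.0193 gf 69.2
{"x": -2, "y": 2, "z": -0, "yaw": 0}, {"x": -5, "y": 3, "z": -0, "yaw": 0}, {"x": -8, "y": 5, "z": -0, "yaw": 0}, {"x": -10, "y": 6, "z": -0, "yaw": 0}, {"x": -13, "y": 7, "z": -0, "yaw": 0}, 
cmd [0.5761, -0.1604, 0.1044] a 4.4
```

Request:
apply_moves([
  {"x": -2,"y": 2,"z": 0,"yaw": 0},
  {"x": -5,"y": 3,"z": 0,"yaw": 0},
  {"x": -8,"y": 5,"z": 0,"yaw": 0},
  {"x": -10,"y": 6,"z": 0,"yaw": 0},
  {"x": -13,"y": 7,"z": 0,"yaw": 0},
])

```text
time_s: 17.5
tool_pos: [0.5755, -0.1591, 0.1053]
orientation: [-2.397, -2.02, -0.001]
ft_force: [-4.6, 6.1, 3.4]
opening: 0.0192
finger_force: 69.4
```

```bash
python3 -c "
from h import *
wind([.5761,-.1604,.1045],4.4,5.6,.05,n=5,dz=.1045)"
```

```text
t 17.5 crank 4.373 r 0.0599 pos [ 0.5755 -0.1591  0.1053] Ft -6.8 Fr -3.46 Fz 3.4 op 0.0192 gf 69.4
{"x": -3, "y": 1, "z": -0, "yaw": 0}, {"x": -6, "y": 1, "z": -0, "yaw": 0}, {"x": -9, "y": 2, "z": -0, "yaw": 0}, {"x": -12, "y": 2, "z": -0, "yaw": 0}, {"x": -15, "y": 3, "z": -0, "yaw": 0}, 
cmd [0.5765, -0.1757, 0.1044] a 4.65
```

Request:
apply_moves([
  {"x": -3,"y": 1,"z": 0,"yaw": 0},
  {"x": -6,"y": 1,"z": 0,"yaw": 0},
  {"x": -9,"y": 2,"z": 0,"yaw": 0},
  {"x": -12,"y": 2,"z": 0,"yaw": 0},
  {"x": -15,"y": 3,"z": 0,"yaw": 0},
])

```text
time_s: 18.12
tool_pos: [0.5762, -0.174, 0.1052]
orientation: [-2.397, -2.02, -0.002]
ft_force: [-4.6, 8.0, 3.3]
opening: 0.0194
finger_force: 69.4
```

```bash
python3 -c "
from h import *
wind([.5765,-.1757,.1045],4.65,5.6,.05,n=5,dz=.1045)"
```

```text
t 18.12 crank 4.624 r 0.0599 pos [ 0.5762 -0.174   0.1052] Ft -7.58 Fr -5.18 Fz 3.3 op 0.0194 gf 69.4
{"x": -3, "y": -0, "z": -0, "yaw": 0}, {"x": -6, "y": -0, "z": -0, "yaw": 0}, {"x": -9, "y": -0, "z": -0, "yaw": 0}, {"x": -12, "y": -1, "z": -0, "yaw": 0}, {"x": -15, "y": -1, "z": -0, "yaw": 0}, 
cmd [0.573, -0.1903, 0.1044] a 4.9
```

Request:
apply_moves([
  {"x": -3,"y": -1,"z": 0,"yaw": 0},
  {"x": -6,"y": -1,"z": 0,"yaw": 0},
  {"x": -9,"y": -2,"z": 0,"yaw": 0},
  {"x": -12,"y": -2,"z": 0,"yaw": 0},
  {"x": -15,"y": -3,"z": 0,"yaw": 0},
])

```text
time_s: 18.75
tool_pos: [0.573, -0.1887, 0.1054]
orientation: [-2.401, -2.023, -0.008]
ft_force: [5.0, 5.8, -1.2]
opening: 0.0194
finger_force: 68.8
```

```bash
python3 -c "
from h import *
wind([.571,-.1900,.1045],4.9,5.6,.05,n=4,dz=.1045,r=.059)"
```

```text
t 18.75 crank 4.875 r 0.0597 pos [ 0.573  -0.1887  0.1054] Ft -7.14 Fr 2.89 Fz -1.2 op 0.0194 gf 68.8
{"x": -3, "y": 0, "z": -0, "yaw": 0}, {"x": -5, "y": -1, "z": -0, "yaw": 0}, {"x": -8, "y": -1, "z": -0, "yaw": 0}, {"x": -11, "y": -3, "z": -0, "yaw": 0}, 
cmd [0.5662, -0.2003, 0.1044] a 5.1000000000000005
```

Request:
apply_moves([
  {"x": -3,"y": 0,"z": 0,"yaw": 0},
  {"x": -5,"y": -1,"z": 0,"yaw": 0},
  {"x": -8,"y": -1,"z": 0,"yaw": 0},
  {"x": -11,"y": -3,"z": 0,"yaw": 0},
])

```text
time_s: 19.25
tool_pos: [0.5684, -0.1989, 0.1054]
orientation: [-2.401, -2.023, -0.009]
ft_force: [5.6, 7.1, -1.2]
opening: 0.019
finger_force: 68.8
```

```bash
python3 -c "
from h import *
wind([.5662,-.2003,.1045],5.1,5.8,.05,n=4,dz=.1045,r=.0595)"
```

```text
t 19.25 crank 5.063 r 0.0597 pos [ 0.5684 -0.1989  0.1054] Ft -8.93 Fr 1.38 Fz -1.2 op 0.019 gf 68.8
{"x": -3, "y": -0, "z": -0, "yaw": 0}, {"x": -6, "y": -2, "z": -0, "yaw": 0}, {"x": -8, "y": -3, "z": -0, "yaw": 0}, {"x": -11, "y": -5, "z": -0, "yaw": 0}, 
cmd [0.5594, -0.2103, 0.1044] a 5.3
```

Request:
apply_moves([
  {"x": -3,"y": 0,"z": 0,"yaw": 0},
  {"x": -6,"y": -2,"z": 0,"yaw": 0},
  {"x": -8,"y": -3,"z": 0,"yaw": 0},
])

```text
time_s: 19.62
tool_pos: [0.5639, -0.2057, 0.1054]
orientation: [-2.4, -2.022, -0.01]
ft_force: [4.8, 8.7, -0.3]
opening: 0.019
finger_force: 68.9
```

```bash
python3 -c "
from h import *
wind([.5618,-.2071,.1045],5.25,5.8,.05,n=4,dz=.1045,r=.0595)"
```

```text
t 19.62 crank 5.199 r 0.0598 pos [ 0.5639 -0.2057  0.1054] Ft -9.85 Fr -1.52 Fz -0.3 op 0.019 gf 68.9
{"x": -3, "y": -1, "z": -0, "yaw": 0}, {"x": -6, "y": -3, "z": -0, "yaw": 0}, {"x": -8, "y": -5, "z": -0, "yaw": 0}, {"x": -10, "y": -7, "z": -0, "yaw": 0}, 
cmd [0.5532, -0.2158, 0.1044] a 5.45
```

Request:
apply_moves([
  {"x": -2,"y": -1,"z": 0,"yaw": 0},
  {"x": -4,"y": -2,"z": 0,"yaw": 0},
  {"x": -6,"y": -3,"z": 0,"yaw": 0},
])

```text
time_s: 20.0
tool_pos: [0.5599, -0.2104, 0.1053]
orientation: [-2.399, -2.022, -0.011]
ft_force: [3.9, 10.9, -0.1]
opening: 0.0188
finger_force: 69.0
```

```bash
python3 -c "
from h import *
wind([.5580,-.2126,.1045],5.35,5.8,.05,n=2,dz=.1045,r=.0595)"
```

```text
t 20.0 crank 5.302 r 0.0598 pos [ 0.5599 -0.2104  0.1053] Ft -10.59 Fr -4.61 Fz -0.1 op 0.0188 gf 69.0
{"x": -2, "y": -2, "z": -0, "yaw": 0}, {"x": -4, "y": -4, "z": -0, "yaw": 0}, 
cmd [0.5534, -0.2159, 0.1045] a 5.449999999999999
```

Request:
apply_moves([
  {"x": -2,"y": -2,"z": 0,"yaw": 0},
  {"x": -3,"y": -3,"z": 0,"yaw": 0},
  {"x": -3,"y": -3,"z": 0,"yaw": 0},
  {"x": -3,"y": -3,"z": 0,"yaw": 0},
  {"x": -3,"y": -3,"z": 0,"yaw": 0},
])

```text
time_s: 20.62
tool_pos: [0.557, -0.2132, 0.1054]
orientation: [-2.401, -2.023, -0.011]
ft_force: [6.6, 9.2, -2.1]
opening: 0.0191
finger_force: 68.8
```

```bash
python3 -c "
from h import *
wind([.5545,-.2151,.1045],5.42,5.8,.05,n=1,dz=.1045,r=.0595)"
```

```text
t 20.62 crank 5.37 r 0.0598 pos [ 0.557  -0.2132  0.1054] Ft -11.04 Fr -2.26 Fz -2.1 op 0.0191 gf 68.8
{"x": -2, "y": -2, "z": -0, "yaw": 0}, 
cmd [0.5522, -0.2167, 0.1045] a 5.47
```

Request:
apply_moves([
  {"x": 1,"y": 1,"z": 0,"yaw": 0},
  {"x": 2,"y": 2,"z": 0,"yaw": 0},
  {"x": 2,"y": 2,"z": 0,"yaw": 0},
])

```text
time_s: 21.0
tool_pos: [0.5572, -0.2132, 0.1053]
orientation: [-2.4, -2.022, -0.002]
ft_force: [-0.8, 6.5, 1.2]
opening: 0.0194
finger_force: 69.3
```

```bash
python3 -c "
from h import *
wind([.5545,-.2151,.1045],5.42,5.8,.05,n=1,dz=.1045,r=.0595)"
```

```text
t 21.0 crank 5.368 r 0.0599 pos [ 0.5572 -0.2132  0.1053] Ft -3.85 Fr -5.29 Fz 1.2 op 0.0194 gf 69.3
{"x": -2, "y": -2, "z": -0, "yaw": 0}, 
cmd [0.5522, -0.2167, 0.1045] a 5.47
```

Position is unchanged and the load is mostly relieved. Opening and lifting away.

Request:
apply_moves([
  {"x": 0,"y": 0,"z": 0,"yaw": 0},
  {"x": 0,"y": 0,"z": 0,"yaw": 0},
  {"x": 0,"y": 0,"z": 0,"yaw": 0},
  {"x": 0,"y": 0,"z": 0,"yaw": 0},
  {"x": 0,"y": 0,"z": 0,"yaw": 0},
  {"x": 0,"y": 0,"z": 0,"yaw": 0},
], grip=60)

```text
time_s: 21.75
tool_pos: [0.5577, -0.2152, 0.1056]
orientation: [2.403, 2.024, -0.0]
ft_force: [-0.7, 0.4, 0.4]
opening: 0.06
finger_force: 0.0
```

Request:
apply_moves([
  {"x": 0,"y": 0,"z": -20,"yaw": 0},
  {"x": 0,"y": 0,"z": -60,"yaw": 0},
  {"x": 0,"y": 0,"z": -110,"yaw": 0},
  {"x": 0,"y": 0,"z": -130,"yaw": 0},
  {"x": 0,"y": 0,"z": -130,"yaw": 0},
  {"x": 0,"y": 0,"z": -130,"yaw": 0},
  {"x": 0,"y": 0,"z": -130,"yaw": 0},
])

```text
time_s: 22.62
tool_pos: [0.5566, -0.2145, 0.2328]
orientation: [-2.4, -2.021, 0.003]
ft_force: [-1.1, 0.1, -0.0]
opening: 0.06
finger_force: 0.0
```

```bash
python3 -c "
from h import *
a=save('side','s9');c=cv2.resize(a[160:320,230:390],(560,560))
cv2.imwrite('pics/c9.png',c[:,:,::-1]);print(proj('side',[[.557,-.2132,.148]]))"
```

```text
[[340.92996525 180.73350417]]
```

View pics/c9.png

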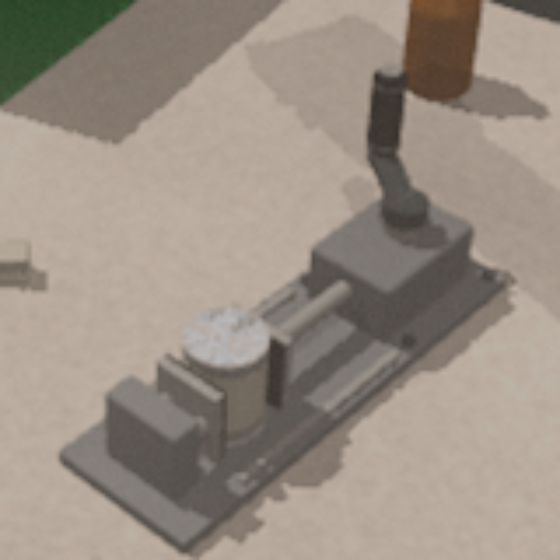

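The can stands upright at crop (227,340), clamped between jaw and pad. The sleeve's top at (390,72) is where I left it, and the gripper is clear. Handing in.

```bash
python3 -c "
from rig import sign_off
print(sign_off())"
```

```text
the job is handed in; nothing more can be done
None
```

The can stands upright in the bay, clamped at an estimated 30 N (crank about 3.9 N harder to turn than when free), the sleeve has been let go, and the job is handed in; no verdict came back.

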